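Snap the saw-guide block into the fret-slotting jig

TASK

Load the fret-slotting jig: take the long saw-guide block, set it on the jig's open apron and slide it along the channel so that it pushes the steel spring catch aside, on until it is fully home against the end stop and the catch has sprung back behind it. Leave the short guide block where it lies.

Things in the scene. Friction and masses are not known exactly. Their poses are not given: they have to be found in the camera images.
- long_block: long saw-guide block, light wood, about 130 g: base 70 (x) x 50 (y) x 16 mm high; on its middle an upright fin to grip, 22 (x) x 36 mm (y), from 16 to 60 mm above the underside, with a dark saw slit. Ends alike. Origin: centre of the underside, z up. Lies on the bench (z = 0). In jig coordinates: set it down at x = -78, y = 0, underside at z = 10, its x along the jig's x; home is x = 65
- short_block: short guide block, not for this jig: the same, but its base is only 40 mm long (x). Origin: centre of the underside. Leave it alone (not moved by more than 30 mm)
- jig: fixed jig. Origin: centre line of its channel, underside, z up; mm. Plate x -125 to 120, 120 wide, 10 high. Block slides on it to +x: open apron to x = -60, mouth 84 wide narrowing to 56 at -31, channel 56 wide, rails 31 high; end stop face at x = 100, 26 high. Over x = 55 to 100 side lips (z 31 to 36, 44 apart) bar entry from above: base slides under them, fin between
- catch (a joint): spring catch: steel leaf 55 mm long, 17 high, on a post at jig x = -26, y = 37 mm. At rest (0 rad) it leans into the channel, free end at x = 24, y = 14. The passing block swings it out to 0.2 to 0.3 rad (2 to 6 N along the channel); once the block's tail has passed (block origin beyond x = 60) it springs back to 0 behind it

How it is judged:
By the outcome, as a careful person would: the job done as asked, in the order asked, and still so for the second after the job is handed in, with the robot touching nothing.
It also fails if it takes over 38 s, if anything falls off the work surface, if the arm or the gripper's body presses on something with over 40 N, if the wrist force passes 120 N, or if a joint passes its speed limit or range.

ROBOT

A 6-joint arm with a two-finger parallel gripper is mounted at the origin on the work surface. World frame = base frame: x ahead of the robot, y to its left, z up, the work surface at z = 0. Lengths are in mm, angles in rad, forces in N, time in s.
With the tool pointing down it reaches from about 275 to 750 mm from the base axis. Payload 10.2 kg.
Tool frame: the origin (TCP) lies midway between the tips of the shut fingers; the grasp point (between the pads) lies 19 mm behind it; x points along the fingers, y is the direction in which the jaws open and shut, and the axes are right-handed (so a half turn about x gives the same grasp; the last joint's range is limited). The gripper opens to 85 mm and grips with 20 to 120 N. Pads are 22 mm wide; open, the fingers measure 114 mm over their backs; the gripper's body (76 mm by 85 mm) begins 54 mm behind the grasp point. The pads swing forward as they close: fully open they stand 13 mm farther back than shut.
Start: joints at [-1.388, 0.313, 1.498, -0, 1.331, -0.223], TCP at [207.234, -482.374, 196.094] pointing down, gripper open.
Joint ranges: [-2.94, 2.94], [-0.97, 2.17], [0.19, 2.56], [-1.23, 4.37], [0.02, 3.11], [-2.88, 2.88]. Speed limits (rad/s): [2.39, 2.39, 3.01, 3.14, 3.14, 3.14].

INTERFACE

Orientations are given as a unit quaternion [w, x, y, z].
In Python, from rig import sense, capture, get_calibration, finish_job gives the robot as it stands.
- The arm moves only by the tool jog_arm, never from a script. Its argument "increments" is a list of rows, each an object of numbers: "rx", "ry", "rz": the turn, a rotation vector about the tool's x, y, z in rad; "x", "y", "z": the shift along the tool's x, y, z in mm; "hand": the finger opening in mm, from 0 to 85.4. A call has 1 to 5 rows; each row shifts and turns the commanded pose from where the row before left it, along the tool's axes as they then stand; what a row does not reach is not made up. A row lasts 1/8 s, in which the tool goes at most 62.5 mm and 10.7 degrees, less where a joint would pass 70% of its speed; a pose out of reach is approached as far as the arm can. A call with a gripper value outside its range is refused whole. The fingers move at their own pace and stop on an object; "force" is the grip in N (left out, the last holds). Time passes only in rows, so rows that do not move let the fingers close. It gives the time, the measured TCP pose, the force and the opening at its end, in the units of the state.
- sense(): the state, without advancing time (a new reading comes with each control period).
- capture(name): name is "scene" or "top" or "wrist"; returns the picture (480x640x3 uint8, red, green, blue); there is no depth.
- get_calibration(name): a dict with "camera_matrix" (3x3 intrinsics, pixels), "R" (3x3) and "t" (3): a world point X has camera coordinates R X + t; the wrist camera has in their place "T_tool_cam" (4x4, takes a point from camera to tool coordinates, whose origin is the TCP and whose axes are the tool frame's). Camera axes: x right, y down, z forward; pixel columns grow to the right and rows downward; lengths in mm; the calibration is good to about 2 mm. A picture is of the moment at which its call begins: read the wrist's pose just before it. get_calibration takes no time and is no camera call.
- finish_job(): hands the job in, once; it reports no verdict.
The state is a dict: "time_s": time; "joints": joint angles; "dq": joint speeds; "tau": joint torques, N m; "eef_pos": TCP position; "ee_rot": TCP orientation; "force": force on the tool from outside, world axes, zero at the start; "wrist_torque": the same for the moment, N m; "grip_width": opening from 0.0 (shut) to 1.0 (fully open).
Only numpy, scipy, OpenCV 4.12 (cv2) and the standard library are available. Lean on these libraries where they do the work, as an engineer would, in place of code of your own. Each camera call takes 0.05 s, during which the arm holds its last target.

## Working session

There is one attempt and no reset: what is moved stays moved. The work goes in short steps, Python scripts to look and compute and a tool call to move; the robot and the scene stay as the last step left them, time stands still between calls to the robot, and variables do not carry over. Pictures are saved under pics/ and viewed, and the job is handed in when it is done.

Besides the shell and the picture viewer there is one more tool, called after "Emit:" by a JSON object that holds its "fn" and its "kwargs". jog_arm: Moves the arm, as the interface text tells. Its arguments: {"type":"object","properties":{"increments":{"type":"array","items":{"type":"object","properties":{"rx":{"type":"number"},"ry":{"type":"number"},"rz":{"type":"number"},"x":{"type":"number"},"y":{"type":"number"},"z":{"type":"number"},"hand":{"type":"number"}}}},"force":{"type":"number"}},"required":["increments"]}

```bash
ls; mkdir -p pics; python3 - <<'E'
from rig import *
import cv2
s=sense();print(s)
for n in("scene","top"):
    cv2.imwrite(f"pics/{n}0.png",capture(n)[:,:,::-1]);print(n,get_calibration(n))
print(get_calibration("wrist"))
E
```

```text
pics
{'time_s': 0.0, 'joints': array([-1.38836925e+00,  3.13493626e-01,  1.49843096e+00,  1.97877411e-05,
        1.33103284e+00, -2.23426919e-01]), 'dq': array([-9.52763783e-04, -1.97209888e-03, -3.79417065e-04,  7.65457135e-04,
        6.69502636e-05, -1.41282115e-04]), 'tau': array([ 1.03205981e-03, -4.12263787e+01, -2.59748447e+01, -1.58124249e-05,
        4.16958559e-03, -8.05302022e-06]), 'eef_pos': array([ 207.19580141, -482.0502564 ,  195.51510419]), 'ee_rot': array([ 0.14202433,  0.69261443,  0.14298888, -0.69258106]), 'force': array([ 0.90829933, -0.38869108, -0.58293957]), 'wrist_torque': array([ 0.06524138,  0.0027089 , -0.02518373]), 'grip_width': 1.0041772983720663}
scene {'camera_matrix': array([[456.95078176,   0.        , 319.28256965],
       [  0.        , 456.95078176, 243.89334775],
       [  0.        ,   0.        ,   1.        ]]), 'R': array([[ 0.21227644,  0.97713692, -0.01192238],
       [ 0.84958188, -0.19056693, -0.4918281 ],
       [-0.48285541,  0.09427448, -0.87061069]]), 't': array([ -58.56909127, -429.10732242, 1003.44129021])}
top {'camera_matrix': 
[... 190 characters left out ...]
24,  0.02210037],
       [-0.99568038, -0.02810279, -0.08849188],
       [ 0.08906087, -0.01968254, -0.99583169]]), 't': array([-90.33645199, 533.23208565, 751.35105365])}
{'camera_matrix': array([[397.14652359,   0.        , 326.32920854],
       [  0.        , 397.14652359, 244.8736192 ],
       [  0.        ,   0.        ,   1.        ]]), 'T_tool_cam': array([[-4.73913821e-04, -2.87534470e-01,  9.57770173e-01,
        -1.77535633e+02],
       [ 9.99999566e-01, -9.04217819e-04,  2.23351938e-04,
        -3.22613903e-01],
       [ 8.01811476e-04,  9.57769863e-01,  2.87534774e-01,
        -7.34117023e+01],
       [ 0.00000000e+00,  0.00000000e+00,  0.00000000e+00,
         1.00000000e+00]])}
```

View pics/scene0.png

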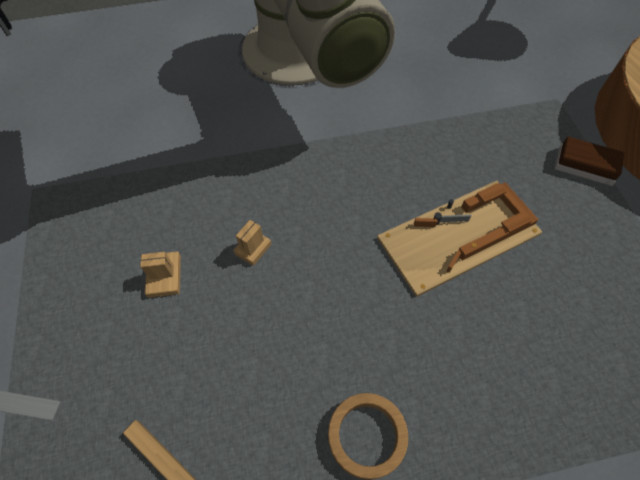

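View pics/top0.png

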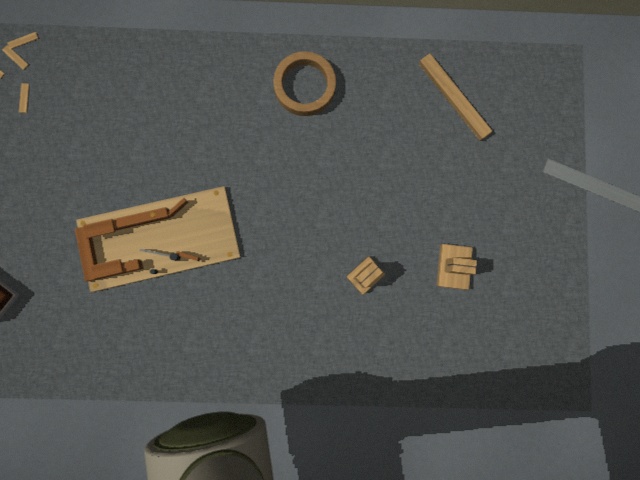

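The top view shows the jig plate (corners about (78,220), (225,187), (240,257), (91,291)), with its mouth facing right. The long block is at about (457,267) and the short one at (366,275). I'll segment and measure them.

```bash
cat > h.py <<'E'
import numpy as np,cv2
from rig import *
def ray(n,uv,z,s=None):
    c=get_calibration(n);K=c["camera_matrix"]
    d=np.linalg.inv(K)@np.array([uv[0],uv[1],1.])
    if n=="wrist":
        from scipy.spatial.transform import Rotation as Ro
        q=s["ee_rot"];R=Ro.from_quat([q[1],q[2],q[3],q[0]]).as_matrix()
        T=c["T_tool_cam"];d=R@T[:3,:3]@d;o=R@T[:3,3]+s["eef_pos"]
    else:
        R=c["R"];o=-R.T@c["t"];d=R.T@d
    return o+d*(z-o[2])/d[2]
E
python3 - <<'E'
from h import *
for n,fs in(("top",[(420,220,90,90),(60,170,200,140),(330,240,90,70)]),("scene",[(130,230,70,80),(360,165,200,140)])):
    im=cv2.imread(f"pics/{n}0.png")
    for i,(x,y,w,h) in enumerate(fs):
        k=int(min(800/w,600/h));cv2.imwrite(f"pics/{n}c{i}.png",cv2.resize(im[y:y+h,x:x+w],None,fx=k,fy=k,interpolation=cv2.INTER_NEAREST));print(n,i,k)
    hsv=cv2.cvtColor(im,cv2.COLOR_BGR2HSV);m=((hsv[...,1]>80)&(hsv[...,2]>70)).astype(np.uint8)*255
    for c in cv2.findContours(m,cv2.RETR_EXTERNAL,cv2.CHAIN_APPROX_NONE)[0]:
        a=cv2.contourArea(c)
        if a>300: print(a,cv2.boxPoints(cv2.minAreaRect(c)).round(1).tolist())
E
```

```text
top 0 6
top 1 4
top 2 8
730.0 [[345.29998779296875, 276.29998779296875], [368.29998779296875, 255.10000610351562], [385.5, 273.70001220703125], [362.6000061035156, 294.8999938964844]]
1398.0 [[435.6000061035156, 285.79998779296875], [440.29998779296875, 243.0], [478.0, 247.1999969482422], [473.20001220703125, 290.0]]
11261.0 [[70.69999694824219, 220.5], [224.3000030517578, 185.60000610351562], [240.6999969482422, 257.8999938964844], [87.0999984741211, 292.79998779296875]]
1521.5 [[416.8999938964844, 62.099998474121094], [429.3999938964844, 52.0], [492.5, 130.8000030517578], [479.8999938964844, 140.89999389648438]]
2980.0 [[266.8999938964844, 58.900001525878906], [328.0, 44.79999923706055], [341.6000061035156, 103.69999694824219], [280.5, 117.80000305175781]]
386.0 [[1.2000000476837158, 49.400001525878906], [25.100000381469727, 23.0], [47.0, 43.0], [23.100000381469727, 69.30000305175781]]
scene 0 7
scene 1 4
1474.5 [[121.19999694824219, 432.29998779296875], [136.39999389648438, 417.8999938964844], [194.5, 478.5], [179.39999389648438, 493.0]]
5280.5 [[328.0, 393.0], [407.0, 393.0], [407.0, 478.0], [328.0, 478.0]]
1477.0 [[140.0, 252.0], [180.0, 252.0], [180.0, 296.0], [140.0, 296.0]]
942.0 [[226.5, 246.0], [250.10000610351562, 217.60000610351562], [275.20001220703125, 238.5], [251.5, 267.0]]
9605.5 [[376.79998779296875, 235.60000610351562], [512.4000244140625, 167.8000030517578], [544.4000244140625, 231.8000030517578], [408.79998779296875, 299.6000061035156]]
749.5 [[623.0, 37.0], [639.0, 37.0], [639.0, 106.0], [623.0, 106.0]]
```

View pics/topc0.png

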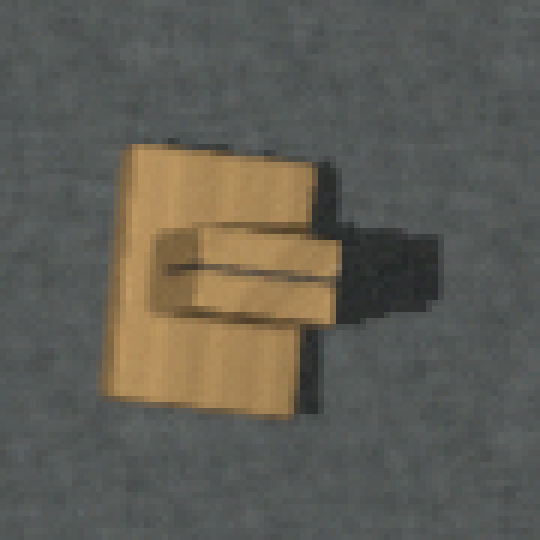

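View pics/topc1.png

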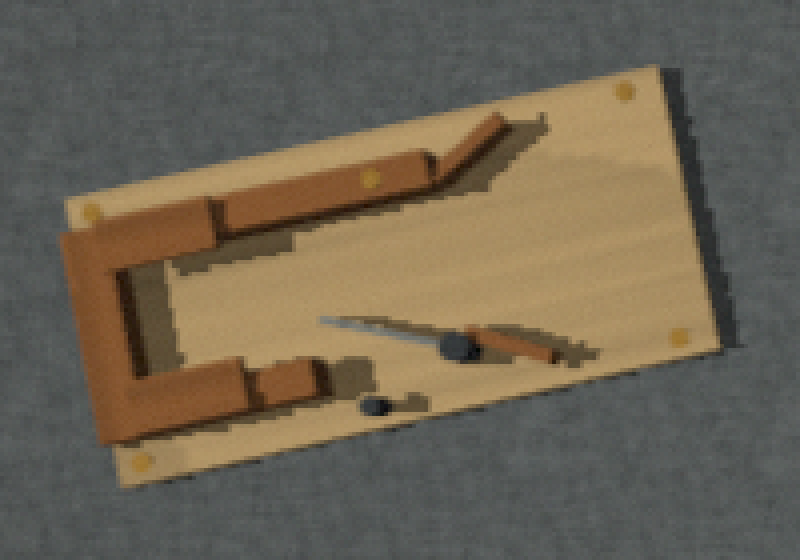

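View pics/scenec1.png

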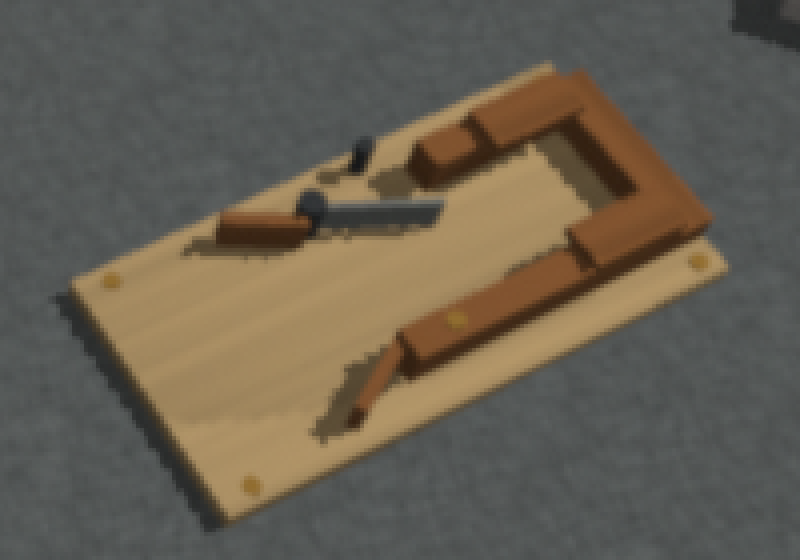

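View pics/scenec0.png

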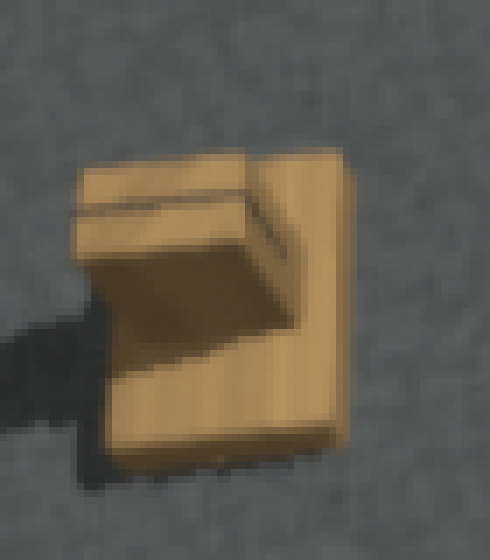

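The crops show the plate and the long block clearly. The block's slit runs horizontally in the top image, so its x is roughly along world x. The catch leaf is on the lower side of the channel. Next I'll cast rays for the corners.

```bash
python3 - <<'E'
from h import *
np.set_printoptions(precision=1,suppress=True)
def f(n,cr,k,o,z): return np.array([ray(n,((u+.0)/k+o[0]-.5,v/k+o[1]-.5),z)[:2] for u,v in cr])
# jig order: (-x,-y)?, print
def show(t,P):
    e=np.roll(P,-1,0)-P
    print(t,P.tolist().__str__() if 0 else P.round(1).tolist(),"mean",P.mean(0),"len",np.hypot(*e.T),"ang",np.degrees(np.arctan2(e[:,1],e[:,0])))
show("jig top",f("top",[(66,200),(658,67),(720,350),(121,487)],4,(60,170),10))
show("jig sc",f("scene",[(553,64),(72,282),(228,521),(728,268)],4,(360,165),10))
show("base top",f("top",[(133,145),(317,162),(296,415),(110,395)],6,(420,220),16))
show("fin top",f("top",[(199,228),(342,240),(336,325),(193,311)],6,(420,220),60))
show("fin sc",f("scene",[(78,168),(245,152),(240,245),(74,260)],7,(130,230),60))
show("base sc",f("scene",[(343,152),(340,430),(107,450)],7,(130,230),16))
E
```

```text
jig top [[557.1, 314.0], [619.1, 77.4], [503.6, 47.3], [442.1, 284.2]] mean [530.5 180.7] len [244.6 119.4 244.7 118.8] ang [ -75.3 -165.4  104.5   14.6]
jig sc [[443.3, 286.6], [504.5, 49.0], [620.4, 78.2], [557.4, 314.9]] mean [531.4 182.2] len [245.4 119.5 244.9 117.6] ang [ -75.5   14.2  104.9 -166.1]
base top [[534.0, -280.9], [530.8, -331.2], [462.2, -325.3], [466.2, -274.9]] mean [ 498.3 -303.1] len [50.4 68.9 50.6 68. ] ang [-93.7 175.1  85.4  -5.1]
fin top [[509.4, -285.5], [507.3, -322.4], [485.5, -320.8], [488.1, -284.0]] mean [ 497.6 -303.2] len [36.9 21.8 36.8 21.3] ang [-93.2 175.8  86.   -4.1]
fin sc [[485.1, -319.5], [489.1, -284.2], [511.5, -286.3], [507.5, -320.9]] mean [ 498.3 -302.7] len [35.6 22.6 34.8 22.4] ang [ 83.7  -5.4 -96.7 176.5]
base sc [[466.8, -274.1], [537.0, -279.1], [530.7, -329.6]] mean [ 511.5 -294.3] len [70.4 50.8 84.6] ang [ -4.1 -97.2 139. ]
```

```bash
cat >> h.py <<'E'
from scipy.spatial.transform import Rotation as Ro
def Rt(s): q=s["ee_rot"];return Ro.from_quat([q[1],q[2],q[3],q[0]]).as_matrix()
JO=np.array([530.4,183.9]);JA=np.radians(104.7)
def jig(x,y): return JO+np.array([[np.cos(JA),-np.sin(JA)],[np.sin(JA),np.cos(JA)]])@[x,y]
def tojig(p): return np.array([[np.cos(JA),np.sin(JA)],[-np.sin(JA),np.cos(JA)]])@(np.array(p[:2])-JO)
def go(x,y,z,yaw):
    """yaw deg of tool y axis"""
    s=sense();R=Rt(s)
    cy=np.degrees(np.arctan2(R[1,1],R[0,1]))
    y2=np.radians(yaw);Y=np.array([np.cos(y2),np.sin(y2),0]);X=np.array([0,0,-1.]);T=np.c_[X,Y,np.cross(X,Y)]
    rv=Ro.from_matrix(R.T@T).as_rotvec()
    d=np.array([x,y,z])-s["eef_pos"]
    print("t",s["time_s"],"pos",s["eef_pos"].round(1),"yaw",cy.round(2),"j",s["joints"].round(2),"F",s["force"].round(1),"w",s["grip_width"]*85.4)
    print("rotvec tool",rv.round(4),"shift now-axes",(R.T@d).round(1),"shift target-axes",(T.T@d).round(1),"R",R.round(3).tolist())
E
python3 - <<'E'
from h import *
for y in(-4.8,175.2): go(498,-303,140,y)
print(jig(-78,0),jig(65,0))
E
```

```text
t 0.1 pos [ 207.2 -482.1  195.6] yaw -66.75 j [-1.39  0.31  1.5   0.    1.33 -0.22] F [0.4 0.1 0.3] w 85.4694922070756
rotvec tool [-1.0812e+00 -8.0000e-04  8.0000e-04] shift now-axes [  55.8  -49.7 -337.9] shift target-axes [  55.6  274.8 -202.8] R [[-0.0, 0.395, -0.919], [0.001, -0.919, -0.395], [-1.0, -0.001, -0.0]]
t 0.1 pos [ 207.2 -482.1  195.6] yaw -66.75 j [-1.39  0.31  1.5   0.    1.33 -0.22] F [0.4 0.1 0.3] w 85.4694922070756
rotvec tool [2.0603e+00 1.0000e-03 9.0000e-04] shift now-axes [  55.8  -49.7 -337.9] shift target-axes [  55.6 -274.8  202.8] R [[-0.0, 0.395, -0.919], [0.001, -0.919, -0.395], [-1.0, -0.001, -0.0]]
[550.19311968 108.45311528] [513.9057336  246.77240393]
```

Emit:
{"fn": "jog_arm", "kwargs": {"increments": [{"x": 8, "y": -7, "z": -48}, {"x": 8, "y": -7, "z": -48}, {"x": 8, "y": -7, "z": -48}, {"x": 8, "y": -7, "z": -48}, {"x": 8, "y": -7, "z": -48}]}}

```text
schema error: expected keys rx, ry, rz, x, y, z, hand
```

Emit:
{"fn": "jog_arm", "kwargs": {"increments": [{"x": 8, "y": -7, "z": -48}, {"x": 8, "y": -7, "z": -48}, {"rx": -0.155}, {"rx": -0.155}, {"rx": -0.155}]}}

```text
schema error: expected keys rx, ry, rz, x, y, z, hand
```

Emit:
{"fn": "jog_arm", "kwargs": {"increments": [{"rx": -0.155}, {"rx": -0.155}, {"rx": -0.155}, {"rx": -0.151}, {}]}}

```text
schema error: expected keys rx, ry, rz, x, y, z, hand
```

```bash
python3 - <<'E'
from h import *
go(498,-303,28,-4.8)
s=sense();cv2.imwrite("pics/w1.png",capture("wrist")[:,:,::-1])
E
```

```text
t 0.1 pos [ 207.2 -482.1  195.6] yaw -66.75 j [-1.39  0.31  1.5   0.    1.33 -0.22] F [0.4 0.1 0.3] w 85.4694922070756
rotvec tool [-1.0812e+00 -8.0000e-04  8.0000e-04] shift now-axes [ 167.8  -49.6 -337.9] shift target-axes [ 167.6  274.8 -202.8] R [[-0.0, 0.395, -0.919], [0.001, -0.919, -0.395], [-1.0, -0.001, -0.0]]
```

View pics/w1.png

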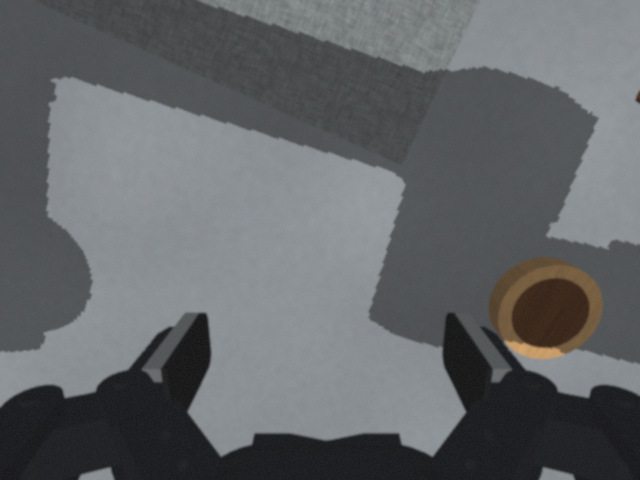

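The moves were refused because every row needs all seven keys, and the arm hasn't moved. I'll send them again in full.

Emit:
{"fn": "jog_arm", "kwargs": {"increments": [{"rx": 0, "ry": 0, "rz": 0, "x": 8, "y": -7, "z": -48, "hand": 85}, {"rx": 0, "ry": 0, "rz": 0, "x": 8, "y": -7, "z": -48, "hand": 85}, {"rx": 0, "ry": 0, "rz": 0, "x": 8, "y": -7, "z": -48, "hand": 85}, {"rx": 0, "ry": 0, "rz": 0, "x": 8, "y": -7, "z": -48, "hand": 85}, {"rx": 0, "ry": 0, "rz": 0, "x": 8, "y": -7, "z": -48, "hand": 85}]}}

```text
time_s: 0.78
eef_pos: [415.1, -354.4, 155.7]
ee_rot: [-0.142, -0.693, -0.143, 0.693]
force: [0.0, -0.6, -0.7]
grip_width: 0.994
```

Emit:
{"fn": "jog_arm", "kwargs": {"increments": [{"rx": 0, "ry": 0, "rz": 0, "x": 8, "y": -7, "z": -48, "hand": 85}, {"rx": 0, "ry": 0, "rz": 0, "x": 8, "y": -7, "z": -48, "hand": 85}, {"rx": -0.155, "ry": 0, "rz": 0, "x": 0, "y": 0, "z": 0, "hand": 85}, {"rx": -0.155, "ry": 0, "rz": 0, "x": 0, "y": 0, "z": 0, "hand": 85}, {"rx": -0.155, "ry": 0, "rz": 0, "x": 0, "y": 0, "z": 0, "hand": 85}]}}

```text
time_s: 1.4
eef_pos: [496.6, -304.5, 139.7]
ee_rot: [-0.3, -0.64, -0.3, 0.64]
force: [0.7, -0.9, -0.1]
grip_width: 0.998
```

Emit:
{"fn": "jog_arm", "kwargs": {"increments": [{"rx": -0.155, "ry": 0, "rz": 0, "x": 0, "y": 0, "z": 0, "hand": 85}, {"rx": -0.155, "ry": 0, "rz": 0, "x": 0, "y": 0, "z": 0, "hand": 85}, {"rx": -0.155, "ry": 0, "rz": 0, "x": 0, "y": 0, "z": 0, "hand": 85}, {"rx": -0.151, "ry": 0, "rz": 0, "x": 0, "y": 0, "z": 0, "hand": 85}, {"rx": 0, "ry": 0, "rz": 0, "x": 0, "y": 0, "z": 0, "hand": 60}]}}

```text
time_s: 2.02
eef_pos: [496.5, -304.6, 139.8]
ee_rot: [-0.478, -0.521, -0.478, 0.521]
force: [0.2, -0.2, 0.2]
grip_width: 0.812
```

```bash
python3 - <<'E'
from h import *
go(498,-303,28,-4.8)
s=sense();cv2.imwrite("pics/w2.png",capture("wrist")[:,:,::-1])
E
```

```text
t 2.025 pos [ 496.5 -304.6  139.8] yaw -4.89 j [-0.75  0.49  1.4  -0.    1.26 -0.67] F [ 0.2 -0.2  0.2] w 69.3512937987625
rotvec tool [-0.0016 -0.0003  0.0004] shift now-axes [111.8   1.4  -1.7] shift target-axes [111.8   1.4  -1.7] R [[-0.0, 0.996, -0.085], [0.0, -0.085, -0.996], [-1.0, -0.0, -0.0]]
```

View pics/w2.png

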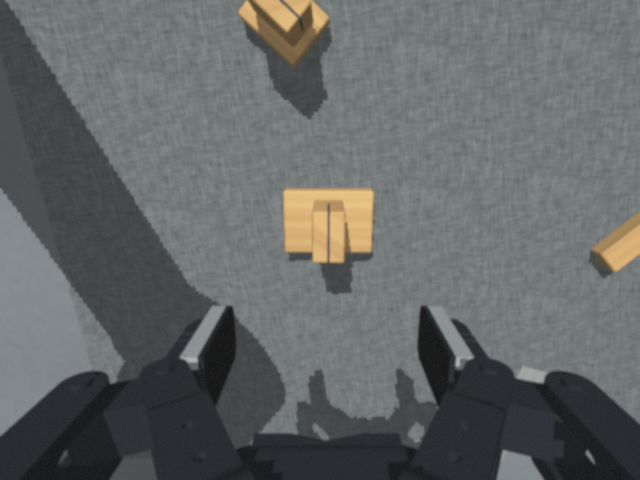

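```bash
python3 - <<'E'
from h import *
s=sense()
for p,z in (((329,233),60),((312.5,262),60),((346,263),60),((284,189),0),((373,189),0),((285,252),16),((373,252),16)): print(p,z,ray("wrist",p,z,s).round(1))
E
```

```text
(329, 233) 60 [ 498.7 -300.3   60. ]
(312.5, 262) 60 [ 485.7 -319.8   60. ]
(346, 263) 60 [ 508.5 -322.5   60. ]
(284, 189) 0 [ 464.9 -276.8    0. ]
(373, 189) 0 [ 535.8 -283.     0. ]
(285, 252) 16 [ 461.6 -324.5   16. ]
(373, 252) 16 [ 531.5 -330.7   16. ]
```

The wrist view shows the long block centred between the fingers at about (329,235), and its rays match the top-camera position to within about 1 mm. I'll descend and grip.

Emit:
{"fn": "jog_arm", "kwargs": {"increments": [{"rx": 0, "ry": 0, "rz": 0, "x": 30, "y": 1.5, "z": -1.2, "hand": 60}, {"rx": 0, "ry": 0, "rz": 0, "x": 30, "y": 0, "z": 0, "hand": 60}, {"rx": 0, "ry": 0, "rz": 0, "x": 30, "y": 0, "z": 0, "hand": 60}, {"rx": 0, "ry": 0, "rz": 0, "x": 22, "y": 0, "z": 0, "hand": 60}, {"rx": 0, "ry": 0, "rz": 0, "x": 0, "y": 0, "z": 0, "hand": 15}], "force": 40}}

```text
time_s: 2.7
eef_pos: [497.4, -303.0, 26.7]
ee_rot: [-0.477, -0.521, -0.479, 0.521]
force: [0.1, -0.4, 1.1]
grip_width: 0.507
```

Emit:
{"fn": "jog_arm", "kwargs": {"increments": [{"rx": 0, "ry": 0, "rz": 0, "x": 0, "y": 0, "z": 0, "hand": 15}, {"rx": 0, "ry": 0, "rz": 0, "x": 0, "y": 0, "z": 0, "hand": 15}, {"rx": 0, "ry": 0, "rz": 0, "x": 0, "y": 0, "z": 0, "hand": 15}, {"rx": 0, "ry": 0, "rz": 0, "x": 0, "y": 0, "z": 0, "hand": 15}]}}

```text
time_s: 3.2
eef_pos: [498.3, -303.7, 28.4]
ee_rot: [0.479, 0.521, 0.478, -0.521]
force: [-1.3, 0.6, -0.2]
grip_width: 0.174
```

```bash
python3 - <<'E'
from h import *
go(550.2,108.5,88,-75.3)
cv2.imwrite("pics/w3.png",capture("wrist")[:,:,::-1])
E
```

```text
t 3.2 pos [ 498.3 -303.7   28.4] yaw -4.82 j [-0.75  0.61  1.51  0.    1.02 -0.66] F [-1.3  0.6 -0.2] w 14.853146134012832
rotvec tool [ 1.2301e+00  0.0000e+00 -5.0000e-04] shift now-axes [ -59.7   17.1 -415.1] shift target-axes [ -59.6 -385.6 -154.8] R [[0.0, 0.996, -0.084], [-0.0, -0.084, -0.996], [-1.0, 0.0, 0.0]]
```

View pics/w3.png

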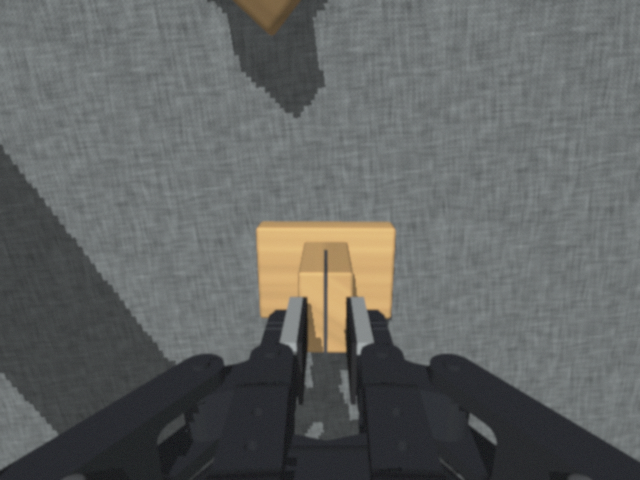

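The fin sits between the pads (columns 305–350), but the opening reads 15 mm, which is exactly what I commanded. I'll command fully shut to see whether it is stalled on the fin.

Emit:
{"fn": "jog_arm", "kwargs": {"increments": [{"rx": 0, "ry": 0, "rz": 0, "x": 0, "y": 0, "z": 0, "hand": 0}, {"rx": 0, "ry": 0, "rz": 0, "x": 0, "y": 0, "z": 0, "hand": 0}, {"rx": 0, "ry": 0, "rz": 0, "x": -10, "y": 0, "z": 0, "hand": 0}, {"rx": 0, "ry": 0, "rz": 0, "x": -15, "y": 0, "z": 0, "hand": 0}, {"rx": 0, "ry": 0, "rz": 0, "x": -15, "y": 0, "z": 0, "hand": 0}], "force": 60}}

```text
time_s: 3.88
eef_pos: [498.4, -303.8, 69.7]
ee_rot: [0.479, 0.521, 0.478, -0.521]
force: [0.2, 1.0, -0.4]
grip_width: 0.002
```

```bash
python3 - <<'E'
from h import *
go(550.2,108.5,88,-75.3)
cv2.imwrite("pics/w4.png",capture("wrist")[:,:,::-1])
E
```

```text
t 3.875 pos [ 498.4 -303.8   69.7] yaw -4.81 j [-0.75  0.56  1.47  0.    1.11 -0.66] F [ 0.2  1.  -0.4] w 0.13318401758454126
rotvec tool [ 1.2302e+00  1.0000e-04 -1.2000e-03] shift now-axes [ -18.6   17.  -415.2] shift target-axes [ -18.3 -385.7 -154.7] R [[0.001, 0.996, -0.084], [-0.001, -0.084, -0.996], [-1.0, 0.001, 0.001]]
```

View pics/w4.png

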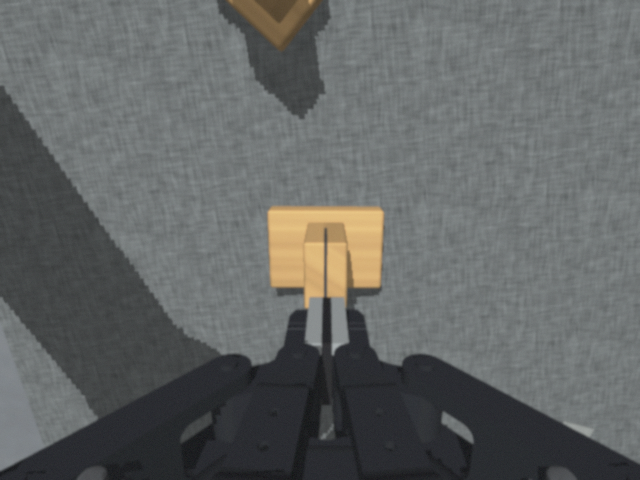

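The hand shut fully and the block stayed on the bench, so the grasp missed. In w4 the fingertips appear at row 297, while the TCP should project to about row 285. I'll check where the fingers really are with the other cameras.

```bash
python3 - <<'E'
from h import *
s=sense();R=Rt(s)
def proj(n,X):
    c=get_calibration(n);p=c["camera_matrix"]@(c["R"]@X+c["t"]);return (p[:2]/p[2])
for n,(x,y,w,h) in(("top",(400,200,160,120)),("scene",(80,180,160,120))):
    im=capture(n)[:,:,::-1].copy();cv2.imwrite(f"pics/{n}5f.png",im)
    k=5;c=cv2.resize(im[y:y+h,x:x+w],None,fx=k,fy=k,interpolation=cv2.INTER_NEAREST)
    p=proj(n,s["eef_pos"]);g=proj(n,s["eef_pos"]+R@[-19,0,0]);print(n,p,g)
    for q,col in((p,(0,0,255)),(g,(0,255,0))):
        cv2.drawMarker(c,tuple(int(v) for v in ((q-[x,y]+.5)*k)),col,0,14,1)
    cv2.imwrite(f"pics/{n}5.png",c)
E
```

```text
top [467.50920545 264.1704265 ] [471.78534984 263.74321866]
scene [148.41417109 256.00612812] [143.97778415 249.74675406]
```

View pics/top5.png

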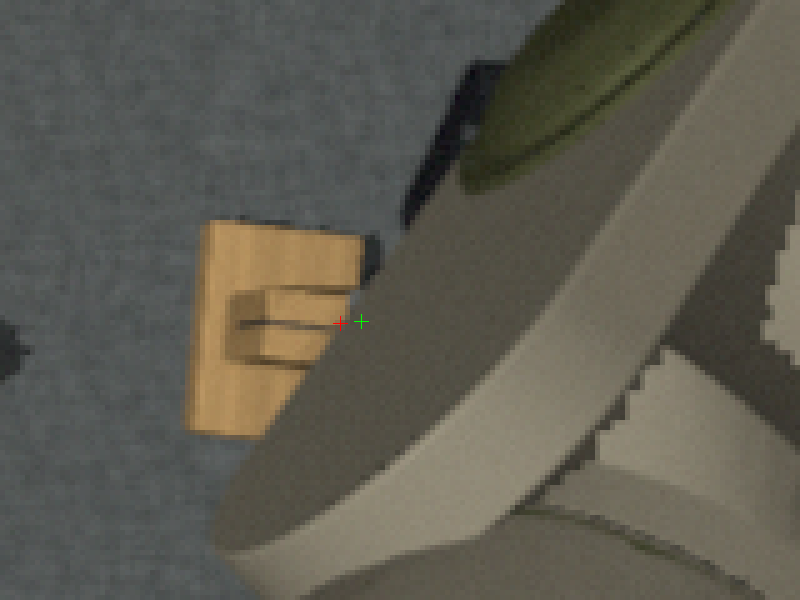

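View pics/scene5.png

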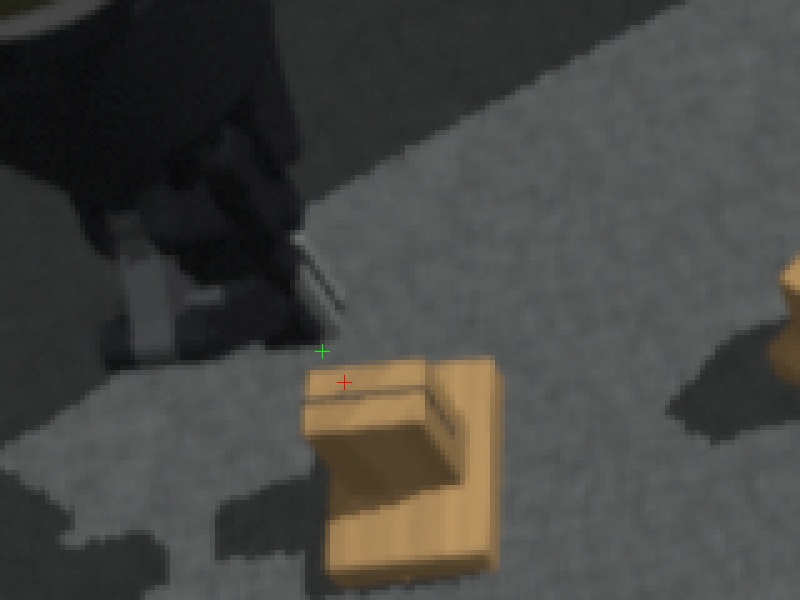

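```bash
python3 - <<'E'
from h import *
s=sense();R=Rt(s);p=s["eef_pos"]
c=get_calibration("scene");K=c["camera_matrix"]
def two(uvs,uvw):
    o=-c["R"].T@c["t"];d=c["R"].T@np.linalg.inv(K)@[*uvs,1]
    w=get_calibration("wrist");T=w["T_tool_cam"];o2=R@T[:3,3]+p;d2=R@T[:3,:3]@np.linalg.inv(w["camera_matrix"])@[*uvw,1]
    A=np.c_[d,-d2];t,*_=np.linalg.lstsq(A,o2-o,rcond=None)
    a,b=o+d*t[0],o2+d2*t[1];print(a.round(1),b.round(1),"gap",np.linalg.norm(a-b).round(1),"tool",(R.T@((a+b)/2-p)).round(1))
two((80+340/5-.5,180+310/5-.5),(307,297))
two((80+338/5-.5,180+335/5-.5),(348,297))
im=cv2.imread("pics/scene5f.png")[215:265,90:160];cv2.imwrite("pics/s6.png",cv2.resize(cv2.convertScaleAbs(im,alpha=2.5),None,fx=10,fy=10,interpolation=0))
im=cv2.imread("pics/w4.png")[280:400,240:400];cv2.imwrite("pics/w6.png",cv2.resize(cv2.convertScaleAbs(im,alpha=2),None,fx=5,fy=5,interpolation=0))
E
```

```text
[ 491.4 -296.7   98.3] [ 491.4 -296.6   98.2] gap 0.1 tool [-29.   -7.7  -6.7]
[ 507.6 -293.6  110.7] [ 507.8 -292.6  110.2] gap 1.1 tool [-41.2   8.2 -11.6]
```

View pics/s6.png

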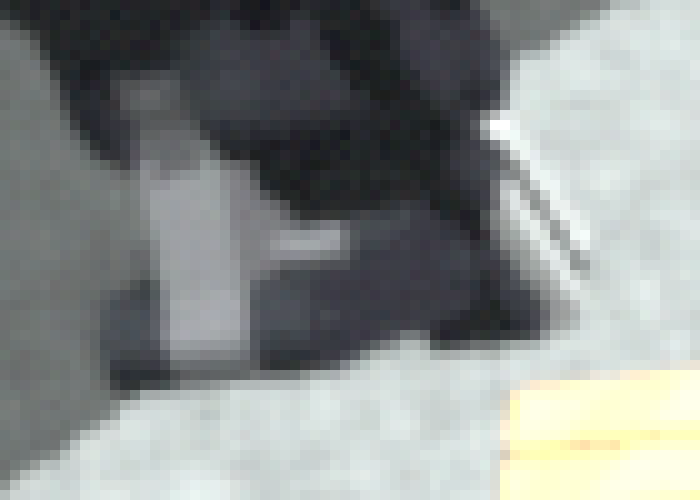

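View pics/w6.png

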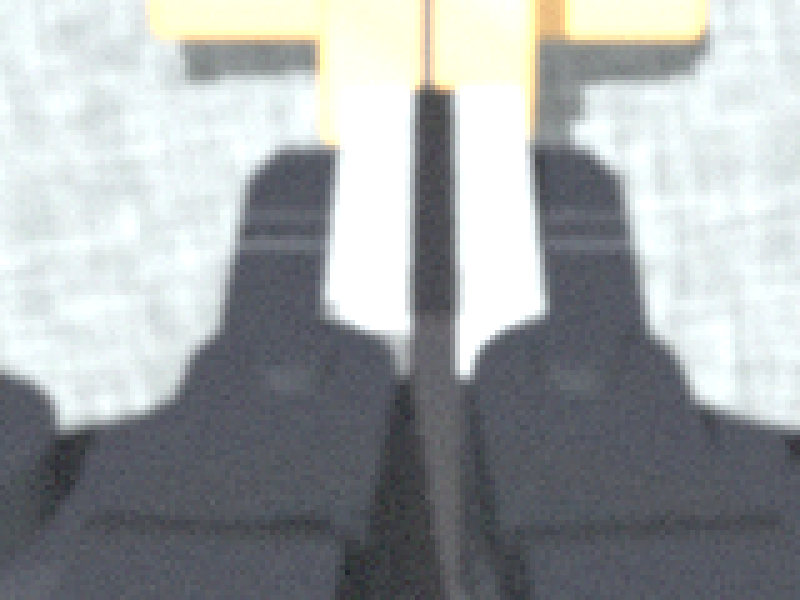

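The fin top is at z=60. Both triangulations put the real fingertips about 30–40 mm above the reported TCP, so the fingers closed above the fin. I'll open, go down in steps watching the force, and check with the scene camera.

Emit:
{"fn": "jog_arm", "kwargs": {"increments": [{"rx": 0, "ry": 0, "rz": 0, "x": 0, "y": 0, "z": 0, "hand": 60}, {"rx": 0, "ry": 0, "rz": 0, "x": 0, "y": 0, "z": 0, "hand": 60}, {"rx": 0, "ry": 0, "rz": 0, "x": 0, "y": 0, "z": 0, "hand": 60}, {"rx": 0, "ry": 0, "rz": 0, "x": 20, "y": 0, "z": 0, "hand": 60}, {"rx": 0, "ry": 0, "rz": 0, "x": 20, "y": 0, "z": 0, "hand": 60}]}}

```text
time_s: 4.65
eef_pos: [498.2, -303.7, 27.5]
ee_rot: [0.479, 0.521, 0.478, -0.521]
force: [0.2, 0.6, -0.1]
grip_width: 0.702
```

Emit:
{"fn": "jog_arm", "kwargs": {"increments": [{"rx": 0, "ry": 0, "rz": 0, "x": 8, "y": 0, "z": 0, "hand": 60}, {"rx": 0, "ry": 0, "rz": 0, "x": 0, "y": 0, "z": 0, "hand": 60}]}}

```text
time_s: 4.9
eef_pos: [498.1, -303.6, 19.9]
ee_rot: [-0.478, -0.521, -0.479, 0.521]
force: [0.4, -0.5, 1.0]
grip_width: 0.703
```

```bash
python3 - <<'E'
from h import *
s=sense();print(s["eef_pos"].round(1),s["force"].round(1),s["grip_width"]*85.4)
im=capture("scene")[:,:,::-1][215:305,85:205];cv2.imwrite("pics/s7.png",cv2.resize(cv2.convertScaleAbs(im,alpha=2),None,fx=6,fy=6,interpolation=0))
cv2.imwrite("pics/w7.png",capture("wrist")[:,:,::-1])
E
```

```text
[ 498.1 -303.6   19.9] [ 0.4 -0.5  1. ] 60.01167110593756
```

View pics/s7.png

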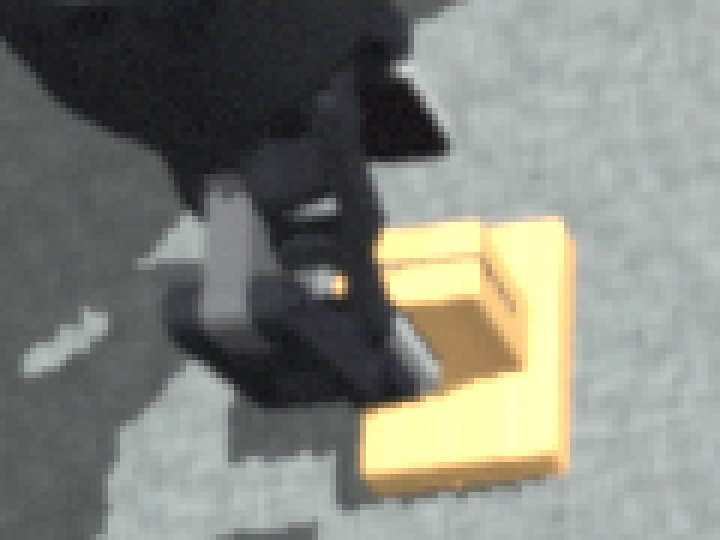

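View pics/w7.png

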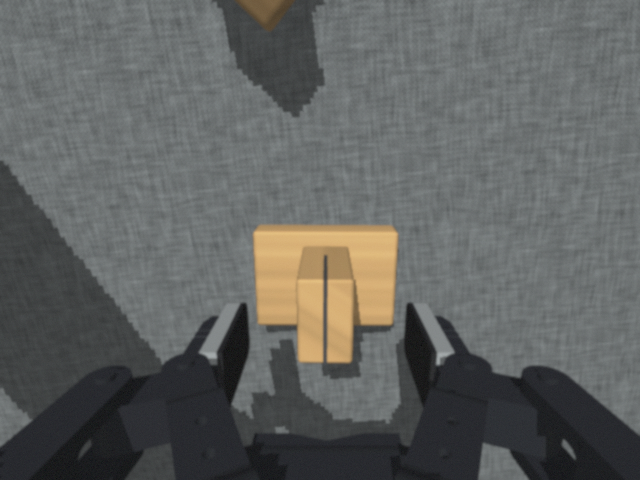

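```bash
python3 - <<'E'
from h import *
c=get_calibration("scene");K=c["camera_matrix"]
o=-c["R"].T@c["t"];d=c["R"].T@np.linalg.inv(K)@[85+440/6-.5,215+388/6-.5,1]
for x in (528,): 
    print((o+d*((x-o[0])/d[0])).round(1))
for y in(-295,-292): print((o+d*((y-o[1])/d[1])).round(1))
E
```

```text
[ 528.  -299.1   49.2]
[ 535.7 -295.    63.2]
[ 541.2 -292.    73.5]
```

Both views agree that the tips are at about z 50–60 while the reported TCP z is 20. I'll go down another 25 mm, which leaves the tips about 20–30 mm up after closing, above the 16 mm base, and then close.

Emit:
{"fn": "jog_arm", "kwargs": {"increments": [{"rx": 0, "ry": 0, "rz": 0, "x": 9, "y": 0, "z": 0, "hand": 60}, {"rx": 0, "ry": 0, "rz": 0, "x": 8, "y": 0, "z": 0, "hand": 60}, {"rx": 0, "ry": 0, "rz": 0, "x": 8, "y": 0, "z": 0, "hand": 60}, {"rx": 0, "ry": 0, "rz": 0, "x": 0, "y": 0, "z": 0, "hand": 60}]}}

```text
time_s: 5.5
eef_pos: [497.8, -303.3, -5.7]
ee_rot: [-0.478, -0.521, -0.479, 0.521]
force: [0.4, -0.2, 0.2]
grip_width: 0.7
```

Emit:
{"fn": "jog_arm", "kwargs": {"increments": [{"rx": 0, "ry": 0, "rz": 0, "x": 0, "y": 0, "z": 0, "hand": 5}, {"rx": 0, "ry": 0, "rz": 0, "x": 0, "y": 0, "z": 0, "hand": 5}, {"rx": 0, "ry": 0, "rz": 0, "x": 0, "y": 0, "z": 0, "hand": 5}, {"rx": 0, "ry": 0, "rz": 0, "x": 0, "y": 0, "z": 0, "hand": 5}, {"rx": 0, "ry": 0, "rz": 0, "x": 0, "y": 0, "z": 0, "hand": 5}], "force": 60}}

```text
time_s: 6.12
eef_pos: [498.4, -303.9, -4.5]
ee_rot: [0.479, 0.521, 0.478, -0.521]
force: [0.2, 0.0, 4.8]
grip_width: 0.248
```

```bash
python3 - <<'E'
from h import *
s=sense();print(s["eef_pos"].round(1),s["force"].round(1),s["grip_width"]*85.4)
im=capture("scene")[:,:,::-1][215:305,85:205];cv2.imwrite("pics/s8.png",cv2.resize(cv2.convertScaleAbs(im,alpha=2),None,fx=6,fy=6,interpolation=0))
E
```

```text
[ 498.4 -303.9   -4.5] [0.2 0.  4.8] 21.182527453994535
```

View pics/s8.png

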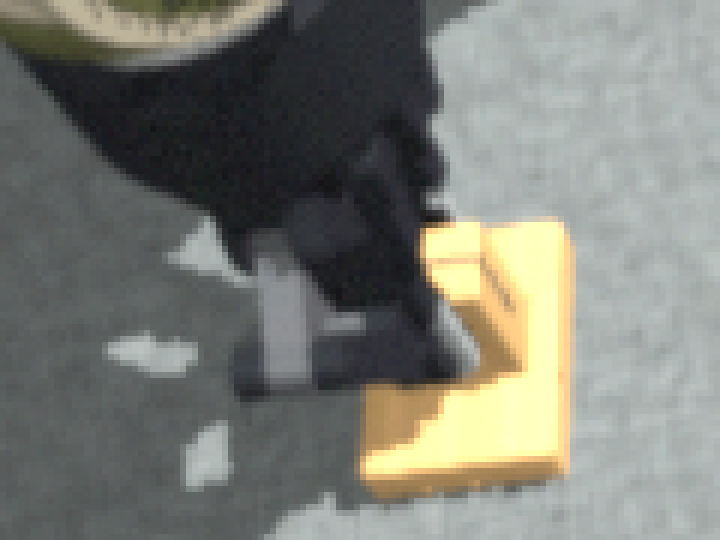

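The jaws stalled at 21 mm, so the fin is gripped. I'll lift clear of the short block.

Emit:
{"fn": "jog_arm", "kwargs": {"increments": [{"rx": 0, "ry": 0, "rz": 0, "x": -10, "y": 0, "z": 0, "hand": 5}, {"rx": 0, "ry": 0, "rz": 0, "x": -20, "y": 0, "z": 0, "hand": 5}, {"rx": 0, "ry": 0, "rz": 0, "x": -25, "y": 0, "z": 0, "hand": 5}, {"rx": 0, "ry": 0, "rz": 0, "x": -25, "y": 0, "z": 0, "hand": 5}, {"rx": 0, "ry": 0, "rz": 0, "x": -15, "y": 0, "z": 0, "hand": 5}]}}

```text
time_s: 6.8
eef_pos: [498.3, -303.7, 91.3]
ee_rot: [0.479, 0.521, 0.478, -0.521]
force: [0.9, -0.1, -1.8]
grip_width: 0.247
```

```bash
python3 - <<'E'
from h import *
go(550.2,108.5,65,-75.3)
cv2.imwrite("pics/w9.png",capture("wrist")[:,:,::-1])
E
```

```text
t 6.8 pos [ 498.3 -303.7   91.3] yaw -4.81 j [-0.75  0.54  1.45 -0.    1.15 -0.66] F [ 0.9 -0.1 -1.8] w 21.12172725487181
rotvec tool [ 1.2303e+00  0.0000e+00 -8.0000e-04] shift now-axes [  26.1   17.2 -415.1] shift target-axes [  26.3 -385.5 -154.8] R [[0.001, 0.996, -0.084], [-0.0, -0.084, -0.996], [-1.0, 0.001, 0.0]]
```

View pics/w9.png

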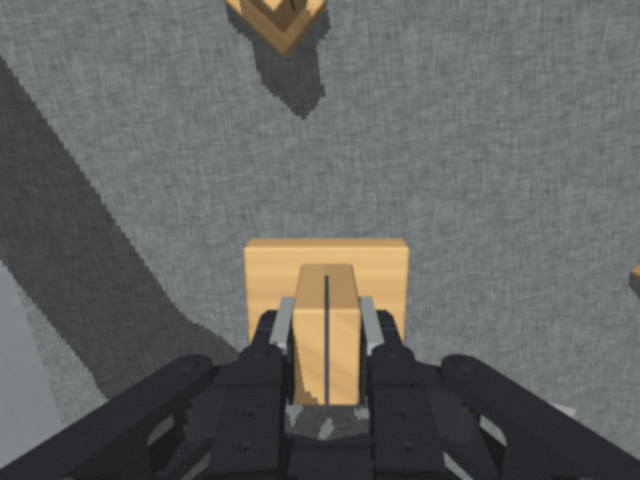

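The block is held square, with its base at rows 240–345. I'll traverse to above the apron and then turn.

Emit:
{"fn": "jog_arm", "kwargs": {"increments": [{"rx": 0, "ry": 0, "rz": 0, "x": 0, "y": 2, "z": -25, "hand": 5}, {"rx": 0, "ry": 0, "rz": 0, "x": 0, "y": 2, "z": -45, "hand": 5}, {"rx": 0, "ry": 0, "rz": 0, "x": 0, "y": 2, "z": -50, "hand": 5}, {"rx": 0, "ry": 0, "rz": 0, "x": 0, "y": 2, "z": -50, "hand": 5}, {"rx": 0, "ry": 0, "rz": 0, "x": 0, "y": 2, "z": -50, "hand": 5}]}}

```text
time_s: 7.48
eef_pos: [525.8, -82.2, 89.1]
ee_rot: [-0.478, -0.52, -0.479, 0.521]
force: [1.2, 0.2, -0.5]
grip_width: 0.248
```

Emit:
{"fn": "jog_arm", "kwargs": {"increments": [{"rx": 0, "ry": 0, "rz": 0, "x": 0, "y": 2, "z": -50, "hand": 5}, {"rx": 0, "ry": 0, "rz": 0, "x": 0, "y": 2, "z": -50, "hand": 5}, {"rx": 0, "ry": 0, "rz": 0, "x": 0, "y": 2, "z": -50, "hand": 5}, {"rx": 0, "ry": 0, "rz": 0, "x": 0, "y": 1, "z": -30, "hand": 5}, {"rx": 0, "ry": 0, "rz": 0, "x": 0, "y": 0, "z": -15, "hand": 5}]}}

```text
time_s: 8.1
eef_pos: [548.8, 110.7, 89.1]
ee_rot: [-0.479, -0.52, -0.48, 0.52]
force: [-0.0, 0.1, -1.5]
grip_width: 0.245
```

Emit:
{"fn": "jog_arm", "kwargs": {"increments": [{"rx": 0.1, "ry": 0, "rz": 0, "x": 0, "y": 0, "z": 0, "hand": 5}, {"rx": 0.16, "ry": 0, "rz": 0, "x": 0, "y": 0, "z": 0, "hand": 5}, {"rx": 0.16, "ry": 0, "rz": 0, "x": 0, "y": 0, "z": 0, "hand": 5}, {"rx": 0.16, "ry": 0, "rz": 0, "x": 0, "y": 0, "z": 0, "hand": 5}, {"rx": 0.16, "ry": 0, "rz": 0, "x": 0, "y": 0, "z": 0, "hand": 5}]}}

```text
time_s: 8.72
eef_pos: [549.3, 108.2, 89.5]
ee_rot: [-0.256, -0.659, -0.256, 0.66]
force: [0.7, -0.4, -0.6]
grip_width: 0.248
```

Emit:
{"fn": "jog_arm", "kwargs": {"increments": [{"rx": 0.16, "ry": 0, "rz": 0, "x": 0, "y": 0, "z": 0, "hand": 5}, {"rx": 0.16, "ry": 0, "rz": 0, "x": 0, "y": 0, "z": 0, "hand": 5}, {"rx": 0.1, "ry": 0, "rz": 0, "x": 0, "y": 0, "z": 0, "hand": 5}, {"rx": 0.07, "ry": 0, "rz": 0, "x": 0, "y": 0, "z": 0, "hand": 5}, {"rx": 0, "ry": 0, "rz": 0, "x": 0, "y": 0, "z": 0, "hand": 5}]}}

```text
time_s: 9.35
eef_pos: [549.4, 108.3, 89.6]
ee_rot: [-0.091, -0.701, -0.091, 0.702]
force: [0.2, 0.6, -1.7]
grip_width: 0.248
```

```bash
python3 - <<'E'
from h import *
go(550.2,108.5,7,-75.3);s=sense();print(tojig(s["eef_pos"]))
for n in ("wrist","top","scene"): cv2.imwrite(f"pics/{n}10.png",capture(n)[:,:,::-1])
E
```

```text
t 9.35 pos [549.4 108.3  89.6] yaw -75.28 j [-0.01  0.49  1.53 -0.    1.12  1.3 ] F [ 0.2  0.6 -1.7] w 21.183041856878514
rotvec tool [0.0004 0.0012 0.0003] shift now-axes [82.6 -0.  -0.9] shift target-axes [82.6 -0.  -0.8] R [[-0.001, 0.254, -0.967], [-0.0, -0.967, -0.254], [-1.0, -0.0, 0.001]]
[-77.99661479   0.79424945]
```

View pics/wrist10.png

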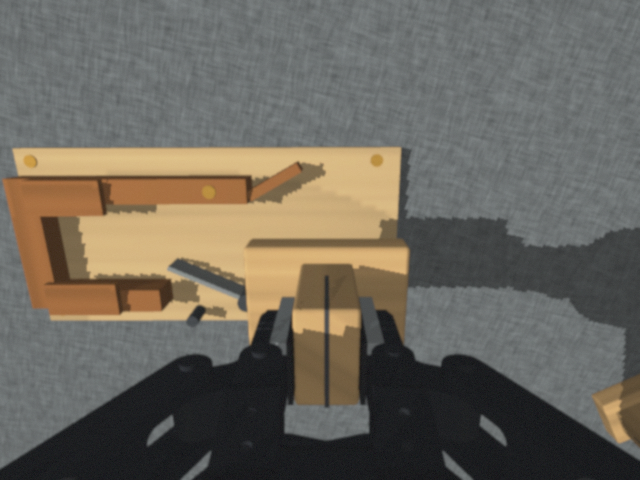

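View pics/scene10.png

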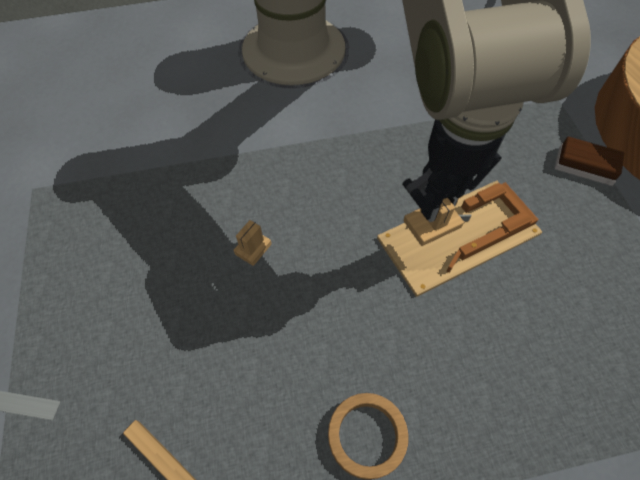

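```bash
python3 - <<'E'
from h import *
s=sense()
for p,z in (((13,149),10),((401,147),10),((102,177),36),((250,177),31),((250,202),31),((103,205),31)): 
    r=ray("wrist",p,z,s);print(p,z,r.round(1),tojig(r).round(1))
# block: base top far edge corners, z=16+94
for p,z in (((247,247),110),((408,247),110),((297,309),154),((358,309),154)):
    r=ray("wrist",p,z,s);print("blk",p,r.round(1),tojig(r).round(1))
E
```

```text
(13, 149) 10 [556.7 314.8  10. ] [120.  -58.7]
(401, 147) 10 [620.1  78.5  10. ] [-124.7  -60. ]
(102, 177) 36 [560.1 245.6  36. ] [ 52.1 -44.4]
(250, 177) 31 [581.  163.5  31. ] [-32.5 -43.8]
(250, 202) 31 [566.3 160.6  31. ] [-31.7 -28.8]
(103, 205) 31 [542.  245.9  31. ] [ 57. -27.]
blk (247, 247) [565.7 146.9 110. ] [-44.7 -24.7]
blk (408, 247) [582.6  82.4 110. ] [-111.5  -24.7]
blk (297, 309) [565.1 122.3 154. ] [-68.4 -17.9]
blk (358, 309) [569.9 103.8 154. ] [-87.5 -17.9]
```

The wrist rays confirm the jig frame to within about 1 mm, and the held block is at jig (-78, 0). I'll lower it.

Emit:
{"fn": "jog_arm", "kwargs": {"increments": [{"rx": 0, "ry": 0, "rz": 0, "x": 20, "y": 0, "z": 0, "hand": 5}, {"rx": 0, "ry": 0, "rz": 0, "x": 25, "y": 0, "z": 0, "hand": 5}, {"rx": 0, "ry": 0, "rz": 0, "x": 22, "y": 0, "z": 0, "hand": 5}, {"rx": 0, "ry": 0, "rz": 0, "x": 12, "y": 0, "z": 0, "hand": 5}, {"rx": 0, "ry": 0, "rz": 0, "x": 2, "y": 0, "z": 0, "hand": 5}]}}

```text
time_s: 10.12
eef_pos: [549.8, 108.4, 8.7]
ee_rot: [-0.091, -0.701, -0.091, 0.702]
force: [-0.1, 1.0, -1.1]
grip_width: 0.25
```

Emit:
{"fn": "jog_arm", "kwargs": {"increments": [{"rx": 0, "ry": 0, "rz": 0, "x": 1, "y": 0, "z": 0, "hand": 5}, {"rx": 0, "ry": 0, "rz": 0, "x": 1, "y": 0, "z": 0, "hand": 5}, {"rx": 0, "ry": 0, "rz": 0, "x": 0, "y": 0, "z": 0, "hand": 5}]}}

```text
time_s: 10.5
eef_pos: [550.1, 108.5, 7.4]
ee_rot: [0.091, 0.701, 0.091, -0.701]
force: [-0.7, -0.0, -1.0]
grip_width: 0.248
```

Emit:
{"fn": "jog_arm", "kwargs": {"increments": [{"rx": 0, "ry": 0, "rz": 0, "x": 1, "y": 0, "z": 0, "hand": 5}, {"rx": 0, "ry": 0, "rz": 0, "x": 1, "y": 0, "z": 0, "hand": 5}, {"rx": 0, "ry": 0, "rz": 0, "x": 0, "y": 0, "z": 0, "hand": 5}]}}

```text
time_s: 10.88
eef_pos: [550.0, 108.5, 5.5]
ee_rot: [0.091, 0.701, 0.091, -0.701]
force: [-2.5, 0.3, 4.8]
grip_width: 0.246
```

```bash
python3 - <<'E'
from h import *
s=sense();print(s["eef_pos"],s["force"],tojig(s["eef_pos"]))
E
```

```text
[550.02776275 108.47528781   5.49538183] [-2.4964856   0.32819892  4.84036644] [-77.9365926    0.15431797]
```

Seated: there is 5 N of contact at exactly the expected height. Now I'll slide along -tool y (jig +x).

Emit:
{"fn": "jog_arm", "kwargs": {"increments": [{"rx": 0, "ry": 0, "rz": 0, "x": 0, "y": -5, "z": 0, "hand": 5}, {"rx": 0, "ry": 0, "rz": 0, "x": 0, "y": -10, "z": 0, "hand": 5}, {"rx": 0, "ry": 0, "rz": 0, "x": 0, "y": -10, "z": 0, "hand": 5}, {"rx": 0, "ry": 0, "rz": 0, "x": 0, "y": -10, "z": 0, "hand": 5}, {"rx": 0, "ry": 0, "rz": 0, "x": 0, "y": -5, "z": 0, "hand": 5}]}}

```text
time_s: 11.5
eef_pos: [540.0, 148.0, 5.5]
ee_rot: [0.091, 0.702, 0.091, -0.701]
force: [0.6, -3.8, 4.7]
grip_width: 0.249
```

```bash
python3 - <<'E'
from h import *
s=sense();print(s["eef_pos"],s["force"],tojig(s["eef_pos"]),s["grip_width"]*85.4)
cv2.imwrite("pics/w11.png",capture("wrist")[:,:,::-1])
E
```

```text
[539.98698381 147.99881881   5.5306488 ] [ 0.58661077 -3.79011402  4.71853328] [-37.15882816  -0.16297034] 21.295042607296786
```

View pics/w11.png

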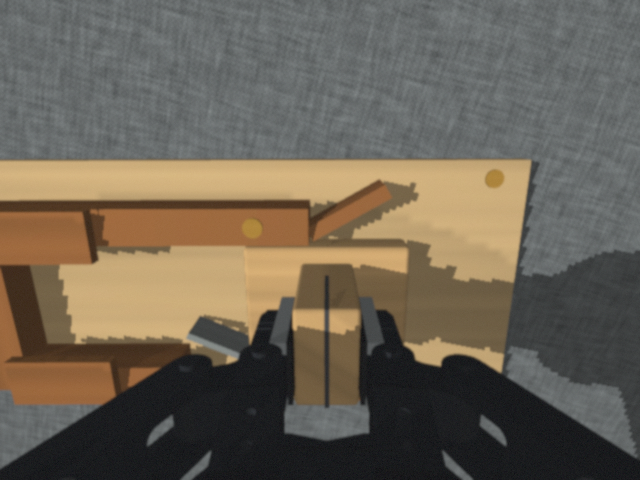

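The block is square in the mouth with its far edge beside the rail. I'll continue through the catch.

Emit:
{"fn": "jog_arm", "kwargs": {"increments": [{"rx": 0, "ry": 0, "rz": 0, "x": 0, "y": -8, "z": 0, "hand": 5}, {"rx": 0, "ry": 0, "rz": 0, "x": 0, "y": -8, "z": 0, "hand": 5}, {"rx": 0, "ry": 0, "rz": 0, "x": 0, "y": -8, "z": 0, "hand": 5}, {"rx": 0, "ry": 0, "rz": 0, "x": 0, "y": -8, "z": 0, "hand": 5}, {"rx": 0, "ry": 0, "rz": 0, "x": 0, "y": -8, "z": 0, "hand": 5}]}}

```text
time_s: 12.18
eef_pos: [530.6, 186.5, 5.6]
ee_rot: [0.091, 0.702, 0.091, -0.7]
force: [4.1, -3.0, 3.5]
grip_width: 0.247
```

```bash
python3 - <<'E'
from h import *
s=sense();print(s["eef_pos"],s["force"],s["wrist_torque"],tojig(s["eef_pos"]),s["grip_width"]*85.4)
cv2.imwrite("pics/w12.png",capture("wrist")[:,:,::-1])
E
```

```text
[530.57267471 186.50615629   5.59637234] [ 4.07375122 -3.00425718  3.48149099] [-0.58871514 -0.66388173  0.02938394] [ 2.47703336 -0.82835554] 21.097538165106535
```

View pics/w12.png

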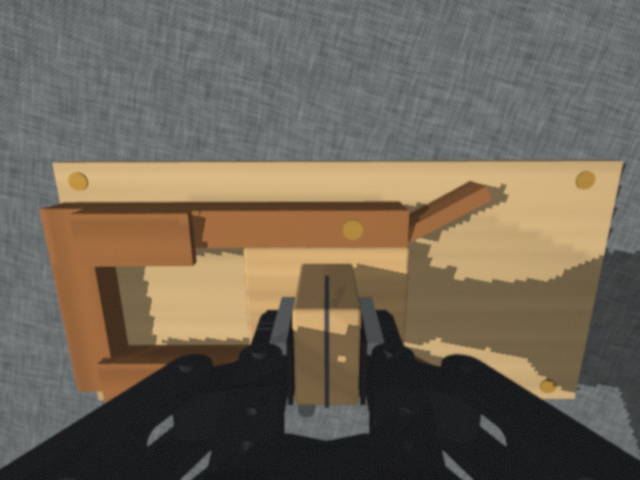

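Emit:
{"fn": "jog_arm", "kwargs": {"increments": [{"rx": 0, "ry": 0, "rz": 0, "x": 0, "y": -9, "z": 0, "hand": 5}, {"rx": 0, "ry": 0, "rz": 0, "x": 0, "y": -9, "z": 0, "hand": 5}, {"rx": 0, "ry": 0, "rz": 0, "x": 0, "y": -9, "z": 0, "hand": 5}, {"rx": 0, "ry": 0, "rz": 0, "x": 0, "y": -9, "z": 0, "hand": 5}, {"rx": 0, "ry": 0, "rz": 0, "x": 0, "y": -9, "z": 0, "hand": 5}]}}

```text
time_s: 12.85
eef_pos: [519.0, 229.7, 5.6]
ee_rot: [0.091, 0.702, 0.091, -0.7]
force: [3.8, -3.9, 4.0]
grip_width: 0.249
```

```bash
python3 - <<'E'
from h import *
s=sense();print(s["eef_pos"],s["force"],s["wrist_torque"],tojig(s["eef_pos"]),s["grip_width"]*85.4)
E
```

```text
[519.02800629 229.72994767   5.57869859] [ 3.78491199 -3.85889703  4.03314041] [-0.68823617 -0.78068505  0.15007954] [47.21556424 -0.62995052] 21.223269618277165
```

Emit:
{"fn": "jog_arm", "kwargs": {"increments": [{"rx": 0, "ry": 0, "rz": 0, "x": 0, "y": -7, "z": 0, "hand": 5}, {"rx": 0, "ry": 0, "rz": 0, "x": 0, "y": -5, "z": 0, "hand": 5}, {"rx": 0, "ry": 0, "rz": 0, "x": 0, "y": -3, "z": 0, "hand": 5}, {"rx": 0, "ry": 0, "rz": 0, "x": 0, "y": -1, "z": 0, "hand": 5}, {"rx": 0, "ry": 0, "rz": 0, "x": 0, "y": 0, "z": 0, "hand": 5}]}}

```text
time_s: 13.48
eef_pos: [514.4, 245.2, 5.5]
ee_rot: [0.091, 0.702, 0.091, -0.701]
force: [2.1, -2.3, 5.3]
grip_width: 0.245
```

```bash
python3 - <<'E'
from h import *
s=sense();print(s["eef_pos"],s["force"],s["wrist_torque"],tojig(s["eef_pos"]),s["grip_width"]*85.4)
cv2.imwrite("pics/w13.png",capture("wrist")[:,:,::-1])
E
```

```text
[514.42971891 245.21426326   5.48718422] [ 2.09731395 -2.34425656  5.28055136] [-0.37304244 -0.35146104  0.01981519] [63.35989534 -0.11144352] 20.962210425406916
```

View pics/w13.png

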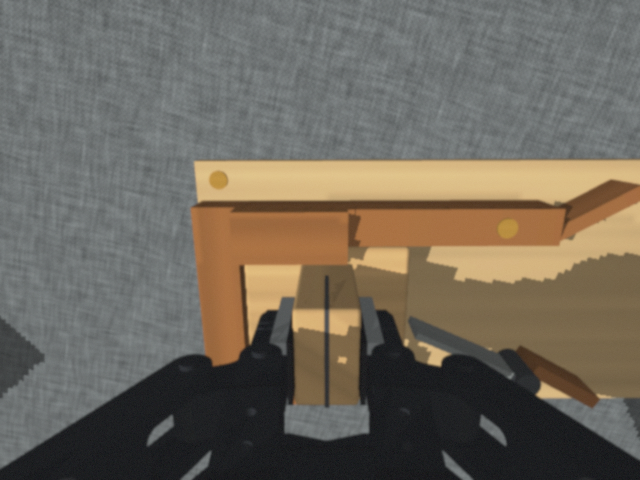

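The catch has sprung back behind the tail, with its leaf tip at (410,322). The force is still only friction, so I'll push in small steps until the stop shows in the force.

Emit:
{"fn": "jog_arm", "kwargs": {"increments": [{"rx": 0, "ry": 0, "rz": 0, "x": 0, "y": -1, "z": 0, "hand": 5}, {"rx": 0, "ry": 0, "rz": 0, "x": 0, "y": -0.5, "z": 0, "hand": 5}, {"rx": 0, "ry": 0, "rz": 0, "x": 0, "y": 0, "z": 0, "hand": 5}]}}

```text
time_s: 13.9
eef_pos: [513.9, 246.4, 5.5]
ee_rot: [0.091, 0.701, 0.091, -0.701]
force: [2.3, -3.5, 6.8]
grip_width: 0.245
```

Emit:
{"fn": "jog_arm", "kwargs": {"increments": [{"rx": 0, "ry": 0, "rz": 0, "x": 0, "y": -0.5, "z": 0, "hand": 5}, {"rx": 0, "ry": 0, "rz": 0, "x": 0, "y": -0.5, "z": 0, "hand": 5}, {"rx": 0, "ry": 0, "rz": 0, "x": 0, "y": 0, "z": 0, "hand": 5}]}}

```text
time_s: 14.28
eef_pos: [513.7, 246.9, 5.5]
ee_rot: [0.091, 0.701, 0.09, -0.701]
force: [2.4, -7.6, 6.4]
grip_width: 0.247
```

Emit:
{"fn": "jog_arm", "kwargs": {"increments": [{"rx": 0, "ry": 0, "rz": 0, "x": 0, "y": -0.5, "z": 0, "hand": 5}, {"rx": 0, "ry": 0, "rz": 0, "x": 0, "y": -0.5, "z": 0, "hand": 5}, {"rx": 0, "ry": 0, "rz": 0, "x": 0, "y": 0, "z": 0, "hand": 5}]}}

```text
time_s: 14.65
eef_pos: [513.8, 246.9, 5.6]
ee_rot: [0.092, 0.701, 0.09, -0.701]
force: [3.0, -12.1, 7.3]
grip_width: 0.248
```

```bash
python3 - <<'E'
from h import *
s=sense();print(s["eef_pos"],s["force"],s["wrist_torque"],tojig(s["eef_pos"]),s["grip_width"]*85.4)
E
```

```text
[513.77473689 246.94300724   5.59574933] [  3.01813558 -12.06608734   7.29033423] [-1.93395629 -0.41337482  0.05278676] [65.19826054  0.08341695] 21.165297828993697
```

It is hard against the stop: position unchanged, force up to 12 N, jig x = 65.2. I'll release with a modest opening and retreat straight up.

Emit:
{"fn": "jog_arm", "kwargs": {"increments": [{"rx": 0, "ry": 0, "rz": 0, "x": 0, "y": 0, "z": 0, "hand": 36}, {"rx": 0, "ry": 0, "rz": 0, "x": 0, "y": 0, "z": 0, "hand": 36}, {"rx": 0, "ry": 0, "rz": 0, "x": 0, "y": 0, "z": 0, "hand": 36}, {"rx": 0, "ry": 0, "rz": 0, "x": -3, "y": 1, "z": 0, "hand": 36}, {"rx": 0, "ry": 0, "rz": 0, "x": -8, "y": 0, "z": 0, "hand": 36}]}}

```text
time_s: 15.28
eef_pos: [513.3, 247.2, 16.2]
ee_rot: [-0.091, -0.701, -0.091, 0.702]
force: [0.1, 0.2, 0.1]
grip_width: 0.42
```

Emit:
{"fn": "jog_arm", "kwargs": {"increments": [{"rx": 0, "ry": 0, "rz": 0, "x": -20, "y": 0, "z": 0, "hand": 36}, {"rx": 0, "ry": 0, "rz": 0, "x": -30, "y": 0, "z": 0, "hand": 36}, {"rx": 0, "ry": 0, "rz": 0, "x": -30, "y": 0, "z": 0, "hand": 36}, {"rx": 0, "ry": 0, "rz": 0, "x": -20, "y": 0, "z": 0, "hand": 36}, {"rx": 0, "ry": 0, "rz": 0, "x": 0, "y": 0, "z": 0, "hand": 36}]}}

```text
time_s: 15.9
eef_pos: [514.2, 247.5, 117.8]
ee_rot: [0.09, 0.702, 0.091, -0.7]
force: [-0.4, 0.1, -0.9]
grip_width: 0.42
```

```bash
python3 - <<'E'
from h import *
s=sense();print(s["time_s"],s["eef_pos"],s["force"],tojig(s["eef_pos"]),s["grip_width"]*85.4)
cv2.imwrite("pics/w14.png",capture("wrist")[:,:,::-1]);cv2.imwrite("pics/s14.png",capture("scene")[:,:,::-1])
E
```

```text
15.9 [514.24149467 247.48914358 117.78122573] [-0.3864471   0.14256135 -0.85601744] [65.60807712 -0.50664924] 35.82728824027821
```

View pics/w14.png

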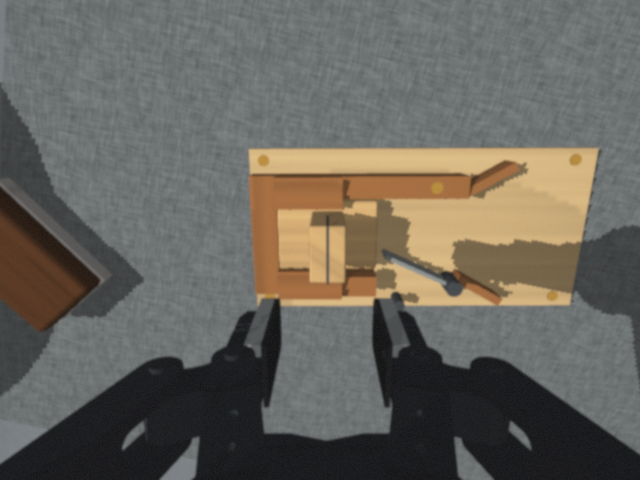

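View pics/s14.png

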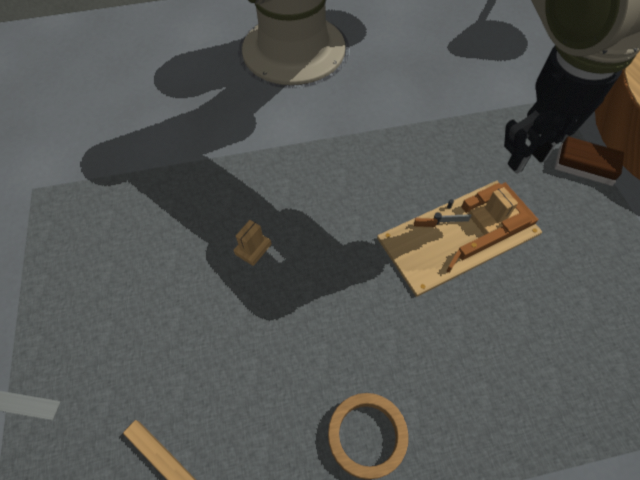

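The block is under the lips, its front edge at the stop (col 277) and its tail at col 377. The leaf lies behind it, tip at (384,253). The short block is where it was. I'll do a numeric check before handing in.

```bash
python3 - <<'E'
from h import *
s=sense()
for t,p,z in (("tail",(377,202),26),("tail",(377,240),26),("stopface top",(276.5,240),26),("fin L",(310,282),70),("fin R",(344.5,282),70),("leaf tip",(384,252),27)):
    print(t,tojig(ray("wrist",p,z,s)).round(1))
E
```

```text
tail [ 31.4 -22.9]
tail [30.4  4. ]
stopface top [100.7   3.9]
fin L [75.8 17.6]
fin R [54.9 17.7]
leaf tip [25.3 12.5]
```

```bash
python3 -c "
from rig import *
print(finish_job())"
```

```text
the job is handed in; nothing more can be done
None
```

The long block is home in the jig, the catch has sprung back behind it, and the job was handed in at about 16 s. `finish_job` reports no verdict.

**What I did:** I gripped the long block by its fin and set it on the apron at jig (-78, 0). I slid it past the catch until it stopped moving and the push force rose to 12 N at jig x = 65.2. Then I opened the jaws and lifted straight up.

**Last checks (wrist-camera rays, jig coordinates):**

| Item | Measured | Expected |
|---|---|---|
| Fin centre x | 65.3 | 65 |
| Block tail x | 30.4 to 31.4 | 30 |
| Catch leaf tip | (25.3, 12.5) | (24, 14) at rest |

- **Gripper:** it is clear of everything, with the measured force near zero.
- **Short block:** it looks unmoved in the scene image. I did not measure its position.

**What disagreed:**
- **First grasp missed:** the cameras showed the real fingertips about 30–40 mm above the reported TCP, so the fingers closed above the fin without disturbing the block. I went lower and the second grasp held, with the jaws stalled at 21 mm on the 22 mm fin.
- **Refused moves:** my first three move calls were rejected for missing keys, and the arm did not move.

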